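Load the swing-out vanity tray and swing it home

TASK

The teak tray is swung out for loading. First stand the trimmer case in the clamp bay and slide the black jaw up until it presses firmly on the case; then stand each mug that is there upright in the middle of the coaster of its own colour, turned so that its handle points along the coaster's white arrow; and last, by its post, swing the loaded tray all the way home without slamming it. Leave the toothbrush stand, the pebble dish and the pin box alone.

Things in the scene. Friction and masses are not known exactly. Their poses are not given: they have to be found in the camera images.
- tray (a joint): hinge angle (rad) of the teak swing tray about its vertical pivot; 0 is home (against its built-in stop, lying along the back of the counter), growing as the free end swings out toward the robot, up to 0.7. A stiff pivot: about 3.5 N at the post moves it, and it stays where it is left
- tray_pivot (a point): the tray's pivot, on the tray's deck top, 20 mm above the counter. The frame turns with the tray: x runs along the tray from the pivot to the free end, y toward the back (away from the robot at home), z up. The deck is 120 mm wide (y +-60) and 12 mm thick (its underside 8 mm above the counter), from x = -30 to 470 mm. Seen at the left end of the tray; only a 3 mm high steel disc stands there
- tray_post (a point): round steel post, 20 mm in diameter and 100 mm tall above the deck, standing at the tray's free end, 450 mm from the pivot, for pushing the tray; this point is on its axis, 80 mm above the deck. Same axes as tray_pivot
- bay (a point): clamp bay on the deck, between two jaws, near the pivot: the point on the deck top where the middle of the case's underside lies when the case is clamped against the fixed jaw (111 mm from the pivot along the tray). Same axes as tray_pivot. The fixed steel jaw is 20 mm tall, 70 mm wide, 12 mm thick, its clamping face 24 mm from this point toward the free end (+x)
- jaw (a joint): travel (m) of the black sliding jaw (with an orange tab) along the tray from its open stop (0), growing toward the fixed jaw, up to 0.045; it touches the clamped case at 0.032. About 1.5 N slides it and it stays where it is left
- jaw_tab (a point): middle of the orange push tab of the black sliding jaw, 40 mm above the deck. The jaw, on the pivot side of the bay, is 12 mm thick along the tray and 20 mm tall and spans the bay (y -60 to +35 mm); the tab, 12 mm thick and 30 mm wide, rises from it to 50 mm above the deck, 45 mm to the front of the tray's centre line, clear of the fingers that set the case down. It is pushed from its pivot side. Same axes as tray_pivot
- case_mid (a point): grey plastic trimmer case, a box 48 x 120 x 64 mm tall (x, y, z), 0.2 to 0.3 kg; this point is its centre, 32 mm above its underside. In the bay its 48 mm side lies along the tray, between the jaws, and it may be either way round; it overtops the jaws by 44 mm
- red_mug_mid (a point): red ceramic mug (absent in some starts), 60 mm in diameter, 85 mm tall, on a heavy foot 72 mm in diameter and 10 mm tall, 0.17 to 0.3 kg; this point is on its axis half-way up (42.5 mm). Its x axis points to its ear handle, z up. The handle stands out to 58 mm from the axis and is low: from 13 to 49 mm above the underside, 9 mm thick, so the upper 36 mm of the mug are plain and round
- red_handle (a point): outer end of the red mug's handle, 56 mm from the axis, 31 mm above the underside
- red_spot (a point): centre of the round red coaster, 80 mm in diameter, inlaid flush in the tray's deck (this point is on the deck top, 205 mm from the pivot). Its x axis points along its white arrow
- red_arrow (a point): tip of the white arrow that sticks out from the red coaster, on the deck, 56 mm from its centre
- yellow_mug_mid (a point): yellow ceramic mug (absent in some starts), 60 mm in diameter, 85 mm tall, on a heavy foot 72 mm in diameter and 10 mm tall, 0.17 to 0.3 kg; this point is on its axis half-way up (42.5 mm). Its x axis points to its ear handle, z up. The handle stands out to 58 mm from the axis and is low: from 13 to 49 mm above the underside, 9 mm thick, so the upper 36 mm of the mug are plain and round
- yellow_handle (a point): outer end of the yellow mug's handle, 56 mm from the axis, 31 mm above the underside
- yellow_spot (a point): centre of the round yellow coaster, 80 mm in diameter, inlaid flush in the tray's deck (this point is on the deck top, 295 mm from the pivot). Its x axis points along its white arrow
- yellow_arrow (a point): tip of the white arrow that sticks out from the yellow coaster, on the deck, 56 mm from its centre
- green_mug_mid (a point): green ceramic mug (absent in some starts), 60 mm in diameter, 85 mm tall, on a heavy foot 72 mm in diameter and 10 mm tall, 0.17 to 0.3 kg; this point is on its axis half-way up (42.5 mm). Its x axis points to its ear handle, z up. The handle stands out to 58 mm from the axis and is low: from 13 to 49 mm above the underside, 9 mm thick, so the upper 36 mm of the mug are plain and round
- green_handle (a point): outer end of the green mug's handle, 56 mm from the axis, 31 mm above the underside
- green_spot (a point): centre of the round green coaster, 80 mm in diameter, inlaid flush in the tray's deck (this point is on the deck top, 385 mm from the pivot). Its x axis points along its white arrow
- green_arrow (a point): tip of the white arrow that sticks out from the green coaster, on the deck, 56 mm from its centre
- brush_stand: chrome toothbrush stand with slotted holes and two brushes, 75 x 110 mm, 180 mm tall, origin under its centre; leave alone
- pebble_dish: low green glass dish of pebbles, 100 mm across, 24 mm tall, origin under its centre; leave alone
- pin_box: aluminium hair pin box with clip-on lid, 72 x 102 x 32 mm, origin under its centre; leave alone
Things that resemble listed ones, but are neither listed nor needed, are in the scene too. What is meant by the part that bears red_mug_mid is not pink, and is the larger of those in its own colour. There is more than one size of the part that bears yellow_mug_mid; the job needs the smallest.

How it is judged:
On the way, in this order (a step that is already met when the one before it is completed fails the run):
1. the case stands in the bay and the jaw presses on it with more than 2 N, the tray still swung out (horizontal distance between case_mid and bay below 0.015 m and angle between the x axis of case_mid and the x axis of bay, either way round below 0.1 rad and height (world z) of case_mid below 0.06 m and angle between case_mid's own z axis and vertical below 0.1 rad and value of joint jaw above 0.029 m and contact force between jaw and case above 2 N and value of joint tray above 0.2 rad).
2. every mug that is there stands on its coaster with its handle along the arrow, the tray still swung out (horizontal distance between red_mug_mid and red_spot below 0.015 m and horizontal distance between red_handle and red_arrow below 0.025 m and angle between the x axis of red_mug_mid and the x axis of red_spot, either way round below 0.22 rad and angle between each of red_mug_mid, yellow_mug_mid, green_mug_mid's own z axis and vertical below 0.1 rad and height (world z) of each of red_mug_mid, yellow_mug_mid, green_mug_mid below 0.071 m and horizontal distance between yellow_mug_mid and yellow_spot below 0.015 m and horizontal distance between yellow_handle and yellow_arrow below 0.025 m and angle between the x axis of yellow_mug_mid and the x axis of yellow_spot, either way round below 0.22 rad and horizontal distance between green_mug_mid and green_spot below 0.015 m and horizontal distance between green_handle and green_arrow below 0.025 m and angle between the x axis of green_mug_mid and the x axis of green_spot, either way round below 0.22 rad and value of joint tray above 0.2 rad), for 0.2 s.
3. the tray is home (value of joint tray below 0.03 rad), for 0.2 s.
At the end, for the whole second after the job is handed in: The tray is home (within 0.03 rad), the case is clamped in the bay (within 15 mm of the bay point, square within 0.1 rad, jaw within 3 mm of contact or closer), and each mug present stands upright at rest within 15 mm of its coaster's centre, its handle within 0.22 rad of the arrow (horizontal distance between case_mid and bay below 0.015 m and angle between the x axis of case_mid and the x axis of bay, either way round below 0.1 rad and height (world z) of case_mid below 0.06 m and angle between each of case_mid, red_mug_mid, yellow_mug_mid, green_mug_mid's own z axis and vertical below 0.1 rad and value of joint jaw above 0.029 m and horizontal distance between red_mug_mid and red_spot below 0.015 m and horizontal distance between red_handle and red_arrow below 0.025 m and angle between the x axis of red_mug_mid and the x axis of red_spot, either way round below 0.22 rad and height (world z) of each of red_mug_mid, yellow_mug_mid, green_mug_mid below 0.071 m and horizontal distance between yellow_mug_mid and yellow_spot below 0.015 m and horizontal distance between yellow_handle and yellow_arrow below 0.025 m and angle between the x axis of yellow_mug_mid and the x axis of yellow_spot, either way round below 0.22 rad and horizontal distance between green_mug_mid and green_spot below 0.015 m and horizontal distance between green_handle and green_arrow below 0.025 m and angle between the x axis of green_mug_mid and the x axis of green_spot, either way round below 0.22 rad and value of joint tray below 0.03 rad and linear speed of each of case, red_mug, yellow_mug, green_mug below 0.02 m/s); the robot touches nothing.
It fails at once if a bystander is shifted by more than 30 mm: brush_stand (distance of brush_stand from where it was at the start of the episode above 0.03 m).
It fails at once if a bystander is shifted by more than 30 mm: pebble_dish (distance of pebble_dish from where it was at the start of the episode above 0.03 m).
It fails at once if a bystander is shifted by more than 30 mm: pin_box (distance of pin_box from where it was at the start of the episode above 0.03 m).
It fails at once if the tray is slammed: it swings faster than 0.8 rad/s toward home (velocity of joint tray below -0.8 rad/s).
Of red_mug, yellow_mug, green_mug only 2 to 3 are there at a start; the rules pass over those that are not, and their reading is None.
At some moment in a run one of red_mug, yellow_mug, green_mug may be knocked a few centimetres aside while the robot is not near it.
It also fails if it takes over 210 s, if anything falls off the work surface, if the arm or the gripper's body presses on something with over 40 N, if the wrist force passes 120 N, or if a joint passes its speed limit or range.

ROBOT

A 6-joint arm with a two-finger parallel gripper is mounted at the origin on the work surface. World frame = base frame: x ahead of the robot, y to its left, z up, the work surface at z = 0. Lengths are in m, angles in rad, forces in N, time in s.
With the tool pointing down it reaches from about 0.3 to 0.75 m from the base axis. Payload 8.5 kg.
Tool frame: the origin (TCP) lies midway between the tips of the shut fingers; the grasp point (between the pads) lies 19 mm behind it; x points along the fingers, y is the direction in which the jaws open and shut, and the axes are right-handed (so a half turn about x gives the same grasp; the last joint's range is limited). The gripper opens to 85 mm and grips with 20 to 120 N. Pads are 22 mm wide; open, the fingers measure 114 mm over their backs; the gripper's body (76 mm by 85 mm) begins 54 mm behind the grasp point. The pads swing forward as they close: fully open they stand 13 mm farther back than shut.
Start: joints at [-1.494, 0.381, 1.297, -0, 1.464, -0.215], TCP at [0.158, -0.527, 0.231] pointing down, gripper open.
Joint ranges: [-3.11, 3.11], [-0.89, 2.33], [0.22, 2.48], [-1.42, 4.56], [0.17, 2.85], [-2.88, 2.88]. Speed limits (rad/s): [2.39, 2.39, 3.14, 3.14, 3.14, 3.14].

INTERFACE

Orientations are given as a unit quaternion [x, y, z, w].
In Python, from rig import ctrl, snapshot, get_calibration, job, cut_out, mark_of, readout gives the robot as it stands. The module is installed in compiled form; this text tells all that it offers. Calls block until the motion is done:
- ctrl.move_pose(position, orientation): joint-space move of the TCP to a pose.
- ctrl.movel(position, vel=0.15, ori=None, f_stop=None): straight line of the TCP; ori=None keeps the orientation; vel is the mean speed in m/s. With f_stop (N) it stops when the force on the tool has changed by that much, and returns True; else False.
- ctrl.move_joints(angles): joint-space move.
- ctrl.grip(opening, grip_force=None): finger opening in m; grip_force is the grip in N (None keeps the last); returns when the fingers have stopped.
- ctrl.wait(seconds).
- ctrl.ik(position, orientation): joint angles nearest the present ones, or None.
- snapshot(name): name is "scene" or "top" or "wrist"; returns (picture, depth): 384x512x3 uint8, blue, green, red; 384x512 float32, m along the optical axis (not along the pixel's ray), 0 where there is no reading.
- get_calibration(name): a dict with "mtx" (3x3 intrinsics, pixels), "k1" (the pictures are not rectified: a ray, as slopes to the right and down, at radius r is drawn at 1 + k1 r^2 times it, then the intrinsics apply), "camera_from_world" (4x4, takes a point from world to camera coordinates). Camera axes: x right, y up, looking along -z (the intrinsics and any distortion apply to the point x, -y, -z); pixel columns grow to the right and rows downward; lengths in m; the calibration is good to about 2 mm. A picture is of the moment at which its call begins: read the wrist's pose just before it. get_calibration takes no time and is no camera call; for the wrist camera it gives the pose at the moment of the call.
A pose or a line that the arm cannot do raises ctrl.IKError and nothing moves.
- job.job_done(): hands the job in, once; it reports no verdict.
Trained networks look in the newest picture that a camera, given by its name, has taken for a name from the list of things; names that differ only in an ending like _2 or _b are one class to them, and where a whole thing is asked for, a point or a joint stands for the part that bears it (a point fixed in the world has none). Each returns a list of dicts, best first, with "conf" (0 to 1); they miss things now and then, are a little off and sometimes report something else, mostly with a low value. They report only what shows in the picture. A call takes as long as a camera call. They do not tell look-alikes from the thing itself.
- cut_out(camera, thing): "region" (384x512 bool, what is visible of it) and "rect" ([left, top, right, bottom] in pixels, round what is visible of it).
- mark_of(camera, thing): "pixel" ([column, row] in pixels: a listed point, or the origin of a listed thing).
Readings, each from a call of its own:
- readout.current_time(): time.
- readout.current_joint_positions(): joint angles.
- readout.current_qd(): joint speeds.
- readout.current_joint_efforts(): joint torques, N m.
- readout.current_tcp_pos(): TCP position.
- readout.current_tool_rot(): TCP orientation.
- readout.current_force(): force on the tool from outside, world axes, zero at the start.
- readout.current_torque(): the same for the moment, N m.
- readout.current_grip_width(): finger opening in m.
Only numpy, scipy, OpenCV 4.12 (cv2) and the standard library are available. Lean on these libraries where they do the work, as an engineer would, in place of code of your own. Each camera call takes 0.05 s, during which the arm holds its last target.

## Working session

There is one attempt and no reset: what is moved stays moved. The work goes in short steps, each a Python script; the robot and the scene stay as the last script left them, time stands still between calls to the robot, and variables do not carry over. Pictures are saved under pics/ and viewed, and the job is handed in when it is done.

```bash
ls; mkdir -p pics; cat > h.py <<'E'
import numpy as np, cv2
from rig import ctrl, snapshot, get_calibration, job, cut_out, mark_of, readout
E
python3 - <<'E'
from h import *
for n in ("scene","top","wrist"):
    p,d=snapshot(n); cv2.imwrite(f"pics/a_{n}.png",p); np.save(f"pics/a_{n}.npy",d)
    c=get_calibration(n); print(n,c["mtx"].tolist(),c["k1"],np.round(c["camera_from_world"],4).tolist())
print(readout.current_time(),readout.current_tool_rot(),readout.current_force())
E
```

```text
pics
scene [[372.03251222873394, 0.0, 260.940969401761], [0.0, 372.03251222873394, 193.00760317104738], [0.0, 0.0, 1.0]] 0.010573055278009502 [[-0.3092, 0.9509, -0.0089, 0.192], [-0.5173, -0.1604, 0.8406, 0.1728], [0.798, 0.2645, 0.5415, -1.788], [0.0, 0.0, 0.0, 1.0]]
top [[358.0892537287251, 0.0, 258.38305987484335], [0.0, 358.0892537287251, 187.97399819680655], [0.0, 0.0, 1.0]] -0.0313645759979907 [[0.0055, -1.0, -0.0013, -0.0285], [0.9959, 0.0053, 0.0903, -0.5221], [-0.0903, -0.0018, 0.9959, -1.0728], [0.0, 0.0, 0.0, 1.0]]
wrist [[283.89629531487805, 0.0, 257.8708009489518], [0.0, 283.89629531487805, 195.15544562093007], [0.0, 0.0, 1.0]] -0.024200581337268694 [[0.2875, -0.9578, -0.0017, -0.5484], [0.9233, 0.2776, -0.2653, 0.0344], [0.2546, 0.0747, 0.9642, -0.3781], [0.0, 0.0, 0.0, 1.0]]
0.15 [ 0.69963031  0.10319388 -0.69955785  0.10240737] [ 0.2240025  -0.57447401  0.21159852]
```

View pics/a_scene.png

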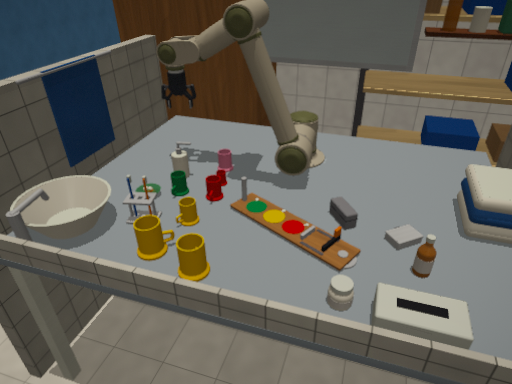

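View pics/a_top.png

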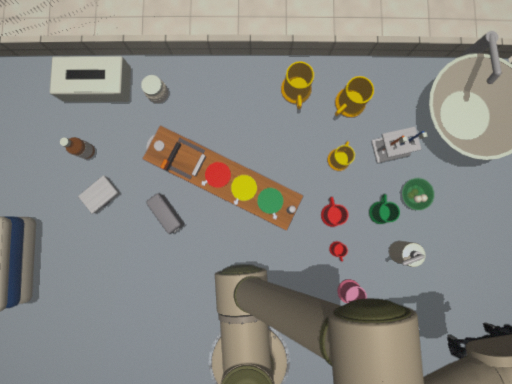

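```bash
cat >> h.py <<'E'
def ray(cam,px,cal=None):
    c=cal or get_calibration(cam); K=np.array(c["mtx"]); T=np.array(c["camera_from_world"])
    s=(np.array(px,float).reshape(-1,2)-K[:2,2])/[K[0,0],K[1,1]]
    u=s.copy()
    for _ in range(10): u=s/(1+c["k1"]*(u**2).sum(1,keepdims=True))
    dc=np.c_[u[:,0],-u[:,1],-np.ones(len(u))]
    R=T[:3,:3]; o=-R.T@T[:3,3]
    return o,dc@R          # world dirs, depth-scaled
def at_z(cam,px,z,cal=None):
    o,d=ray(cam,px,cal); t=(z-o[2])/d[:,2]; return o+d*t[:,None]
def at_depth(cam,px,dep,cal=None):
    o,d=ray(cam,px,cal); return o+d*np.asarray(dep).reshape(-1,1)
def proj(cam,P,cal=None):
    c=cal or get_calibration(cam); K=np.array(c["mtx"]); T=np.array(c["camera_from_world"])
    q=np.atleast_2d(P)@T[:3,:3].T+T[:3,3]; s=np.c_[q[:,0],-q[:,1]]/-q[:,2:3]
    s=s*(1+c["k1"]*(s**2).sum(1,keepdims=True)); return s*[K[0,0],K[1,1]]+K[:2,2]
E
python3 - <<'E'
from h import *
snapshot("top");snapshot("scene")
Z=dict(tray_pivot=.02,tray_post=.1,bay=.02,jaw_tab=.06,case_mid=.032,red_mug_mid=.0425,red_handle=.031,yellow_mug_mid=.0425,yellow_handle=.031,green_mug_mid=.0425,green_handle=.031,red_spot=.02,red_arrow=.02,yellow_spot=.02,yellow_arrow=.02,green_spot=.02,green_arrow=.02,brush_stand=0,pebble_dish=0,pin_box=0)
for n,z in Z.items():
  for cam in("top","scene"):
    for m in mark_of(cam,n)[:4]:
        print(n,cam,round(m["conf"],2),np.round(m["pixel"],1),np.round(at_z(cam,m["pixel"],z)[0][:2],3))
p=cv2.imread("pics/a_top.png")
cv2.imwrite("pics/tray.png",cv2.resize(p[115:240,130:310],None,fx=4.4,fy=4.4,interpolation=cv2.INTER_CUBIC))
cv2.imwrite("pics/mugs.png",cv2.resize(p[50:310,270:450],None,fx=2.3*1,fy=2.3,interpolation=cv2.INTER_CUBIC))
E
```

```text
tray_pivot top 0.59 [163.4 143.5] [0.66  0.271]
tray_pivot scene 0.84 [339.1 256.2] [0.666 0.274]
tray_pivot scene 0.27 [179.3 221.1] [ 0.653 -0.297]
tray_post top 0.79 [291.4 207.8] [ 0.459 -0.12 ]
tray_post scene 0.61 [243.6 180.8] [ 0.446 -0.125]
bay top 0.92 [190.6 159.6] [0.61  0.185]
bay top 0.44 [293.5 210.9] [ 0.453 -0.133]
bay scene 0.95 [313.2 239.6] [0.611 0.18 ]
jaw_tab top 0.65 [166.3 163.1] [0.592 0.25 ]
jaw_tab scene 0.44 [339.5 228. ] [0.575 0.258]
jaw_tab scene 0.31 [174.5 224. ] [ 0.718 -0.274]
case_mid top 0.93 [165. 211.] [0.45  0.257]
case_mid top 0.42 [101.2 195.7] [0.495 0.454]
case_mid scene 0.78 [344.6 214.4] [0.453 0.262]
red_mug_mid top 0.95 [339.2 215.1] [ 0.44  -0.268]
red_mug_mid top 0.76 [337.4 249.3] [ 0.339 -0.261]
red_mug_mid top 0.59 [349.7 291.5] [ 0.216 -0.296]
red_mug_mid top 0.43 [384.2 211.2] [ 0.453 -0.404]
red_mug_mid scene 0.86 [225.5 159.2] [ 0.202 -0.305]
red_mug_mid scene 0.66 [210.8 185.9] [ 0.432 -0.272]
red_mug_mid scene 0.53 [176.2 220.7] [ 0.68  -0.291]
red_mug_mid scene 0.41 [221.9 177.2] [ 0.355 -0.257]
red_handle top 0.78 [358.6 3
[... 1999 characters left out ...]
rrow top 0.62 [271.1 217.4] [ 0.433 -0.065]
green_arrow scene 0.7 [241.4 182.8] [ 0.339 -0.177]
green_arrow scene 0.7 [170.7 192.4] [ 0.493 -0.423]
green_arrow scene 0.66 [255.7 198. ] [ 0.43  -0.083]
brush_stand top 0.88 [388.6 145.2] [ 0.663 -0.438]
brush_stand top 0.62 [105.1 194.8] [0.5   0.456]
brush_stand top 0.58 [331.6 195.9] [ 0.501 -0.255]
brush_stand scene 0.8 [146.  215.4] [ 0.636 -0.449]
pebble_dish top 0.68 [411.5 197.5] [ 0.497 -0.506]
pebble_dish top 0.42 [384.6 195. ] [ 0.504 -0.421]
pebble_dish top 0.3 [289.1 205.7] [ 0.469 -0.122]
pebble_dish scene 0.61 [149.9 196.1] [ 0.516 -0.508]
pin_box top 0.59 [102.3 194. ] [0.503 0.465]
pin_box scene 0.83 [402.1 241.2] [0.505 0.465]
```

View pics/tray.png

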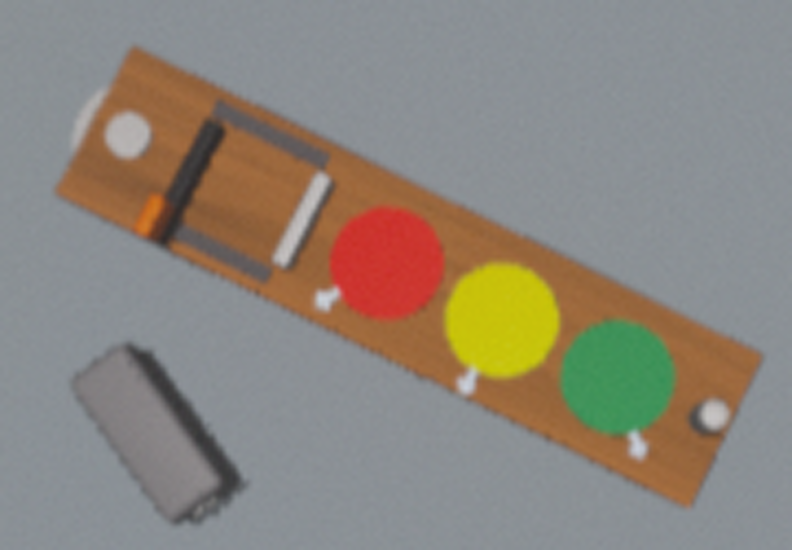

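View pics/mugs.png

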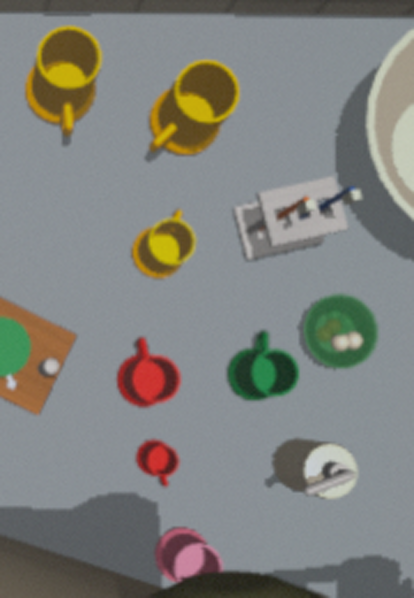

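```bash
cat > fit.py <<'E'
from h import *
def blob(img,lo,hi,near,rad=25):
    hsv=cv2.cvtColor(img,cv2.COLOR_BGR2HSV); m=cv2.inRange(hsv,lo,hi)
    if lo[0]==0: m|=cv2.inRange(hsv,(172,lo[1],lo[2]),(180,255,255))
    mm=np.zeros_like(m); cv2.circle(mm,tuple(int(round(v)) for v in near),rad,255,-1); m&=mm
    ys,xs=np.nonzero(m); return np.array([xs.mean(),ys.mean()]),len(xs)
S={'red':((0,150,80),(7,255,255)),'yellow':((24,150,80),(35,255,255)),'green':((60,110,40),(90,255,255))}
E
python3 - <<'E'
from fit import *
for cam,near in(("top",dict(red=(218,175),yellow=(244,188),green=(270,201))),("scene",dict(red=(293,227),yellow=(274,216),green=(257,207)))):
    p=cv2.imread(f"pics/a_{cam}.png"); W=[]
    for k,v in near.items():
        c,n=blob(p,*S[k],v,18); w=at_z(cam,c,.02)[0][:2]; W.append(w); print(cam,k,c.round(1),n,w.round(4))
    W=np.array(W); s=np.array([.205,.295,.385])
    d=W[2]-W[0]; print("span",np.linalg.norm(d)); e=d/np.linalg.norm(d); 
    piv=W.mean(0)-e*.295; print("pivot",piv,"ang",np.arctan2(e[1],e[0]), "post", piv+.45*e)
T=dict(pivot=(159,145.5))
p=cv2.imread("pics/a_scene.png")
print(at_z("top",[130+126/4.4,115+135/4.4],.023), at_z("top",[130+714/4.4,115+415/4.4],.12))
cv2.imwrite("pics/sc.png",cv2.resize(p[140:280,110:370],None,fx=3,fy=3,interpolation=cv2.INTER_CUBIC))
E
```

```text
top red [217.5 174.4] 531 [0.564  0.1006]
top yellow [243.6 187.4] 536 [0.5242 0.0197]
top green [269.8 200.4] 475 [ 0.4846 -0.061 ]
span 0.1800516497534609
pivot [0.65433265 0.28454752] ang -2.027398534555563 post [ 0.45592722 -0.11935258]
scene red [292.6 226.4] 249 [0.562  0.0978]
scene yellow [273.6 215.9] 227 [0.5225 0.0168]
scene green [256.1 206.1] 175 [ 0.4823 -0.0641]
span 0.18047274266115873
pivot [0.65252386 0.28153306] ang -2.0280972932823813 post [ 0.45383625 -0.1222283 ]
[[0.65259779 0.28490197 0.023     ]] [[ 0.45451259 -0.12032511  0.12      ]]
```

View pics/sc.png

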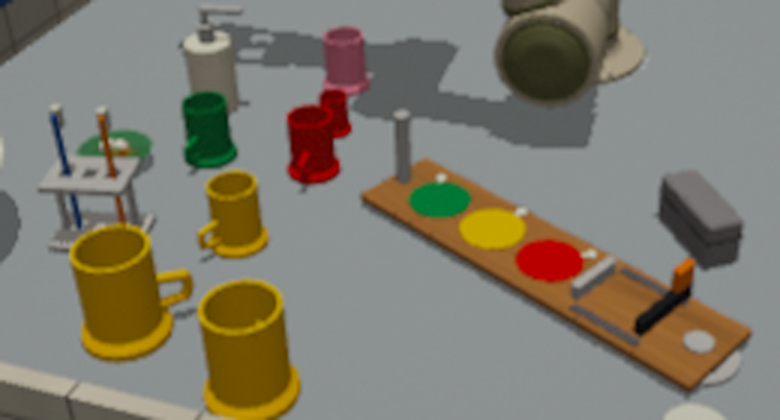

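```bash
cat >> h.py <<'E'
from scipy.spatial.transform import Rotation as Ro
def down(a):
    c,s=np.cos(a),np.sin(a)
    return Ro.from_matrix(np.array([[0,c,s],[0,s,-c],[-1,0,0]])).as_quat()
def yaw():
    y=Ro.from_quat(readout.current_tool_rot()).as_matrix()[:,1]; return np.arctan2(y[1],y[0])
E
python3 - <<'E'
from h import *
print(yaw())
for a in np.arange(-3.1,3.2,.4):
    out=[]
    for P in ((.45,.257,.3),(.61,.185,.3),(.44,-.27,.2),(.617,-.275,.2),(.5,0,.2),(.655,-.2,.1)):
        q=ctrl.ik(P,down(a)); out.append(None if q is None else (round(q[0],2),round(q[5],2)))
    print(round(a,2),out)
E
```

```text
-1.278990196464994
-3.1 [None, None, (np.float64(-0.78), np.float64(2.32)), (np.float64(-0.59), np.float64(2.51)), (np.float64(-0.24), np.float64(2.86)), (np.float64(-0.47), np.float64(2.63))]
-2.7 [None, (np.float64(0.11), np.float64(2.81)), (np.float64(-0.78), np.float64(1.92)), (np.float64(-0.59), np.float64(2.11)), (np.float64(-0.24), np.float64(2.46)), (np.float64(-0.47), np.float64(2.23))]
-2.3 [(np.float64(0.29), np.float64(2.59)), (np.float64(0.11), np.float64(2.41)), (np.float64(-0.78), np.float64(1.52)), (np.float64(-0.59), np.float64(1.71)), (np.float64(-0.24), np.float64(2.06)), (np.float64(-0.47), np.float64(1.83))]
-1.9 [(np.float64(0.29), np.float64(2.19)), (np.float64(0.11), np.float64(2.01)), (np.float64(-0.78), np.float64(1.12)), (np.float64(-0.59), np.float64(1.31)), (np.float64(-0.24), np.float64(1.66)), (np.float64(-0.47), np.float64(1.43))]
-1.5 [(np.float64(0.29), np.float64(1.79)), (np.float64(0.11), np.float64(1.61)), (np.float64(-0.78), np.float64(0.72)), (np.float64(-0.59), np.float64(0.91)), (np.float64(-0.24), np.float64(1.26)), (np.float64(-0.47), np.flo
[... 1799 characters left out ...]
78), np.float64(-2.48)), (np.float64(-0.59), np.float64(-2.29)), (np.float64(-0.24), np.float64(-1.94)), (np.float64(-0.47), np.float64(-2.17))]
2.1 [(np.float64(0.29), np.float64(-1.81)), (np.float64(0.11), np.float64(-1.99)), (np.float64(-0.78), np.float64(-2.88)), (np.float64(-0.59), np.float64(-2.69)), (np.float64(-0.24), np.float64(-2.34)), (np.float64(-0.47), np.float64(-2.57))]
2.5 [(np.float64(0.29), np.float64(-2.21)), (np.float64(0.11), np.float64(-2.39)), None, None, (np.float64(-0.24), np.float64(-2.74)), None]
2.9 [(np.float64(0.29), np.float64(-2.61)), (np.float64(0.11), np.float64(-2.79)), (np.float64(-0.78), np.float64(2.6)), (np.float64(-0.59), np.float64(2.79)), None, None]
```

```bash
python3 - <<'E'
from h import *
ctrl.movel([.158,-.527,.36],vel=.25)
ctrl.move_pose([.42,.22,.36],down(-.95))
p,d=snapshot("wrist"); cal=get_calibration("wrist"); cv2.imwrite("pics/b_w.png",p); np.save("pics/b_w.npy",d); np.save("pics/b_w_cal.npy",cal,allow_pickle=True)
print(readout.current_time(), readout.current_tcp_pos())
p,d=snapshot("top"); cv2.imwrite("pics/b_t.png",p)
E
```

```text
5.7583 [0.42033126 0.21955362 0.35992076]
```

View pics/b_w.png

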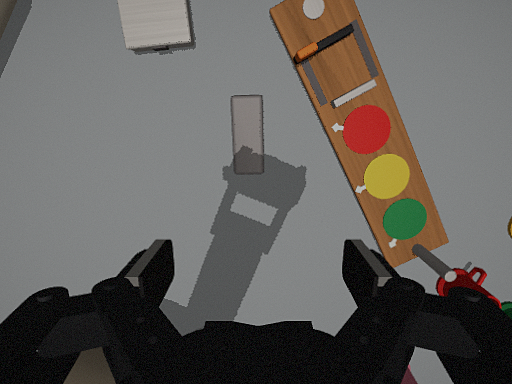

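```bash
python3 - <<'E'
from fit import *
cal=np.load("pics/b_w_cal.npy",allow_pickle=True).item()
p=cv2.imread("pics/b_w.png"); d=np.load("pics/b_w.npy")
r=cut_out("wrist","case_mid")
for x in r[:3]: print(x["conf"],x["rect"])
m=r[0]["region"]
ys,xs=np.nonzero(m); P=at_depth("wrist",np.c_[xs,ys],d[ys,xs],cal)
t=P[(abs(P[:,2]-.064)<.006)]; print(len(P),len(t),np.median(t[:,2]))
rect=cv2.minAreaRect((t[:,:2]*1000).astype(np.float32)); print("case top rect",rect)
b=cv2.boxPoints(rect); print(b.round(1))
c=t[:,:2]-t[:,:2].mean(0); u,s,v=np.linalg.svd(c,full_matrices=False); print("mean",t.mean(0),"long ang",np.arctan2(v[0,1],v[0,0]))
W=[]
for k,v in dict(red=(367,129),yellow=(387,176),green=(405,218)).items():
    c,n=blob(p,*S[k],v,30); w=at_z("wrist",c,.02,cal)[0][:2]; W.append(w); print(k,c.round(1),n,w.round(4))
W=np.array(W);dd=W[2]-W[0];e=dd/np.linalg.norm(dd);print(np.linalg.norm(dd),"piv",W.mean(0)-.295*e,"ang",np.arctan2(e[1],e[0]))
cv2.imwrite("pics/b_c.png",cv2.resize(p[95:265,310:460],None,fx=3.5,fy=3.5,interpolation=cv2.INTER_CUBIC))
for k in("red","yellow","green"):
    for m in mark_of("wrist",k+"_arrow")[:2]: print(k,m["conf"],m["pixel"],at_z("wrist",m["pixel"],.02,cal)[0])
E
```

```text
0.81 [228.5, 92.5, 264.2, 171.5]
2487 2432 0.06309556891195736
case top rect ((442.38763427734375, 257.1475524902344), (119.47046661376953, 47.85612487792969), 36.867958068847656)
[[380.2 240.5]
 [409.  202.2]
 [504.5 273.8]
 [475.8 312.1]]
mean [0.44441129 0.25843487 0.06295246] long ang -2.4953802807345697
red [366.3 129. ] 1861 [0.564 0.102]
yellow [386.1 175.8] 1591 [0.5241 0.0214]
green [404.3 218.6] 1373 [ 0.4848 -0.0593]
0.17968903115774976 piv [0.65429152 0.28618983] ang -2.0270306351287113
red 0.78 [335.1, 127.4] [0.53562437 0.1459251  0.02      ]
red 0.72 [344.6, 72.7] [0.60996694 0.18746657 0.02      ]
yellow 0.75 [356.0, 191.0] [0.47290916 0.04640586 0.02      ]
yellow 0.29 [159.0, 29.0] [0.49344622 0.45896683 0.02      ]
green 0.96 [390.4, 245.2] [ 0.43116267 -0.07455203  0.02      ]
green 0.19 [247.9, 134.9] [0.44160423 0.25641103 0.02      ]
```

View pics/b_c.png

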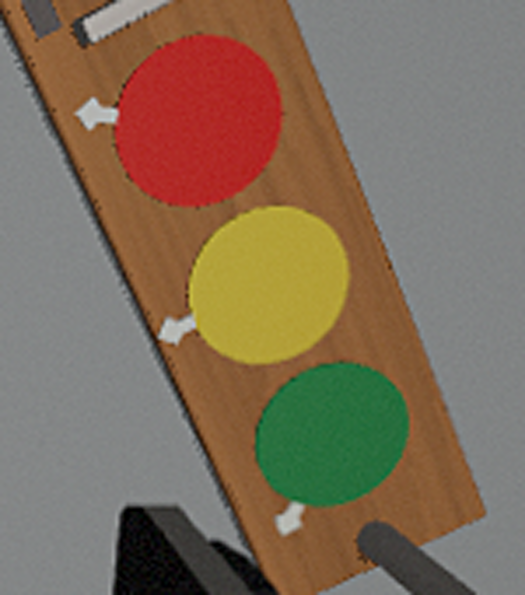

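```bash
python3 - <<'E'
from h import *
a=-.926
ctrl.grip(.085)
ctrl.move_pose([.4427,.2572,.14],down(a))
ctrl.movel([.4427,.2572,.030],vel=.12,f_stop=15)
print(readout.current_tcp_pos(),readout.current_force())
ctrl.grip(.03,grip_force=50); print("w",readout.current_grip_width())
print(ctrl.movel([.4427,.2572,.16],vel=.15))
ctrl.wait(.2)
print("w",readout.current_grip_width(),readout.current_force(),readout.current_tcp_pos(),yaw())
p,d=snapshot("wrist"); cv2.imwrite("pics/c_w.png",p);p,d=snapshot("scene"); cv2.imwrite("pics/c_s.png",p)
print(readout.current_time())
E
```

```text
[0.44312099 0.2573183  0.03068262] [ 0.36474149 -0.00935092  0.01260542]
w 0.0472682465337741
False
w 0.047357982340074996 [ 0.34759937  0.21276015 -0.98947424] [0.44248334 0.25711421 0.1593042 ] -0.9260082878542604
9.9417
```

View pics/c_w.png

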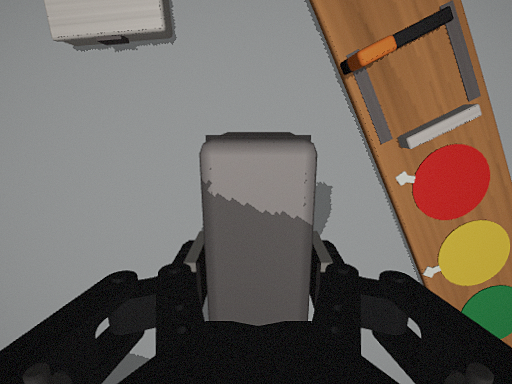

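View pics/c_s.png

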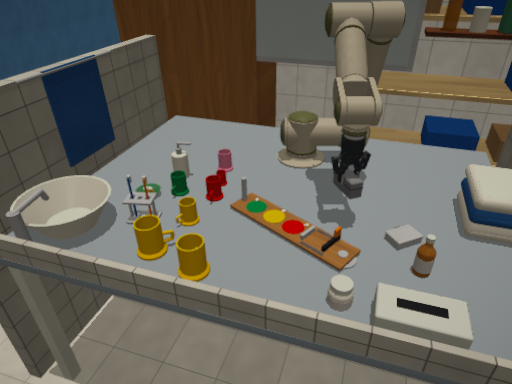

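```bash
cat >> h.py <<'E'
PIV=np.array([.6540,.2843]); ANG=-2.0272
def tray(x,y,ang=None):
    a=ANG if ang is None else ang
    return PIV+x*np.array([np.cos(a),np.sin(a)])+y*np.array([-np.sin(a),np.cos(a)])
E
python3 - <<'E'
from h import *
b=tray(.111-.004,0); print(b)
ctrl.move_pose([*b,.17],down(ANG))
ctrl.movel([*b,.105],vel=.1)
p,d=snapshot("wrist"); cv2.imwrite("pics/d_w.png",p);np.save("pics/d_w_cal.npy",get_calibration("wrist"),allow_pickle=True);p,d=snapshot("scene"); cv2.imwrite("pics/d_s.png",cv2.resize(p[160:290,220:400],None,fx=4,fy=4))
print(readout.current_time(),readout.current_tcp_pos())
E
```

```text
[0.60684267 0.18825217]
11.725 [0.60720401 0.18835805 0.10591103]
```

View pics/d_w.png

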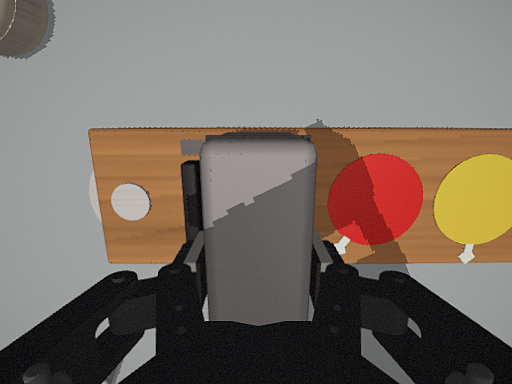

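View pics/d_s.png

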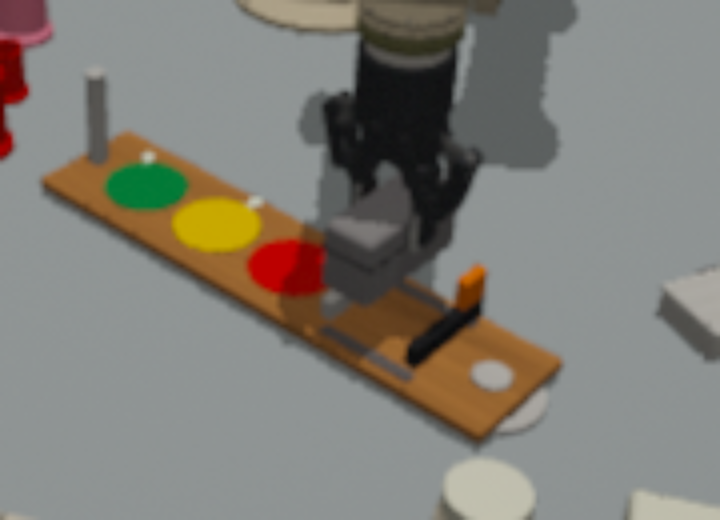

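```bash
python3 - <<'E'
from fit import *
cal=np.load("pics/d_w_cal.npy",allow_pickle=True).item(); p=cv2.imread("pics/d_w.png")
for k,x,v in(("red",.205,(375,199)),):
    c,n=blob(p,*S[k],v,60); print(c,n,at_z("wrist",c,.02,cal),tray(x,0))
for px in ((131,202),):
    print(at_z("wrist",px,.023,cal))
q=np.array([tray(x,y).tolist()+[.02] for x,y in((-.03,.06),(-.03,-.06),(.205,.06),(.205,-.06),(.205,0),(0,0))])
print(proj("wrist",q,cal).round(1))
E
```

```text
[375.05890129 198.81903643] 6808 [[0.56483567 0.10057573 0.02      ]] [0.56365184 0.10028313]
[[0.65283324 0.28439896 0.023     ]]
[[ 85.7 126.7]
 [106.9 263.6]
 [384.1 126.5]
 [368.4 264.1]
 [375.9 199.9]
 [131.9 199.7]]
```

```bash
python3 - <<'E'
from h import *
b=tray(.111-.004,0)
print(ctrl.movel([*b,.047],vel=.05,f_stop=6)); print(readout.current_tcp_pos(),readout.current_force())
ctrl.grip(.062); ctrl.wait(.2)
print(readout.current_tcp_pos(),readout.current_force(),readout.current_grip_width())
ctrl.movel([*b,.19],vel=.2)
p,d=snapshot("wrist"); cv2.imwrite("pics/e_w.png",p);np.save("pics/e_w_cal.npy",get_calibration("wrist"),allow_pickle=True); np.save("pics/e_w.npy",d)
print(readout.current_time())
E
```

```text
True
[0.60657    0.18820636 0.05057849] [-0.88694652 -0.68891709  3.93336302]
[0.60585242 0.1881157  0.04936727] [ 1.09559856 -0.59851152 -0.26719109] 0.06175841313140171
14.1167
```

View pics/e_w.png

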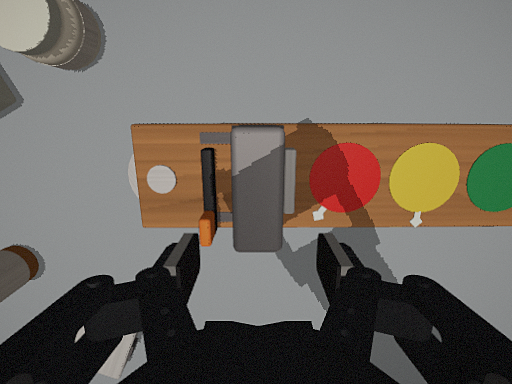

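```bash
python3 - <<'E'
from h import *
ctrl.grip(0.0)
s=tray(.012,-.045); print(s)
ctrl.move_pose([*s,.15],down(ANG))
print(ctrl.movel([*s,.054],vel=.12,f_stop=10))
print(readout.current_tcp_pos(),readout.current_force())
f0=readout.current_force()
g=tray(.075,-.045)
r=ctrl.movel([*g,.054],vel=.03,f_stop=9)
p=readout.current_tcp_pos();f=readout.current_force()
e=np.array([np.cos(ANG),np.sin(ANG)])
print(r,"tray x",(p[:2]-PIV)@e,"force along",(np.array(f)[:2]-np.array(f0)[:2])@e)
ctrl.wait(.5); f=readout.current_force();print((np.array(f)[:2]-np.array(f0)[:2])@e, readout.current_tcp_pos())
p,d=snapshot("wrist"); cv2.imwrite("pics/f_w.png",p)
p,d=snapshot("scene"); cv2.imwrite("pics/f_s.png",cv2.resize(p[160:290,220:400],None,fx=4,fy=4))
E
```

```text
[0.60831738 0.2933608 ]
False
[0.60887551 0.29331808 0.05501481] [ 1.03738373 -0.67009325  1.37350201]
True tray x 0.061445099091926164 force along -3.66298789710736
-5.785325585208969 [0.5865517  0.24891795 0.05371931]
```

View pics/f_w.png

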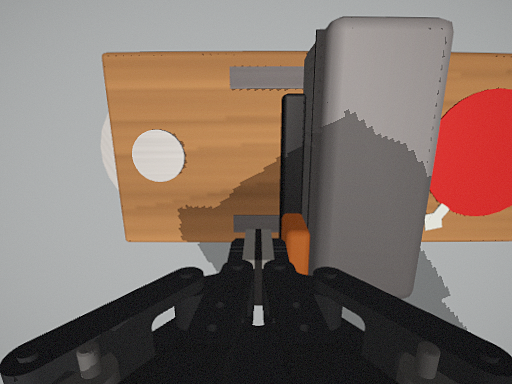

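View pics/f_s.png

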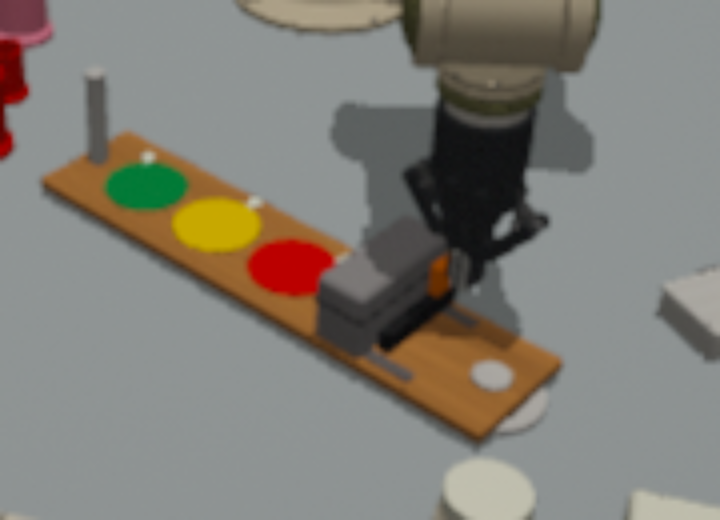

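```bash
python3 - <<'E'
from h import *
e=np.array([np.cos(ANG),np.sin(ANG)]); z=readout.current_tcp_pos()[2]
g=tray(.075,-.045)
r=ctrl.movel([*g,z],vel=.015,f_stop=6)
ctrl.wait(.4)
p=readout.current_tcp_pos();f=readout.current_force()
print(r,"tray x",(p[:2]-PIV)@e,"force along",np.array(f)[:2]@e)
s=tray(.04,-.045)
ctrl.movel([*s,z],vel=.05); ctrl.movel([*s,.2],vel=.2)
ctrl.grip(.075)
b=tray(.11,0); ctrl.move_pose([*b,.25],down(ANG))
p,d=snapshot("wrist"); cv2.imwrite("pics/g_w.png",p);cal=get_calibration("wrist");np.save("pics/g_w_cal.npy",cal,allow_pickle=True); np.save("pics/g_w.npy",d)
r=cut_out("wrist","case_mid"); m=r[0]["region"]; print(r[0]["conf"],r[0]["rect"])
ys,xs=np.nonzero(m); P=at_depth("wrist",np.c_[xs,ys],d[ys,xs],cal); t=P[abs(P[:,2]-.084)<.006]
rect=cv2.minAreaRect((t[:,:2]*1000).astype(np.float32)); print(rect,"bay",tray(.111,0),"ang",np.degrees(ANG)%90)
print(readout.current_time(),readout.current_force())
E
```

```text
True tray x 0.06112441690366774 force along -0.3233417440562488
0.71 [233.5, 123.1, 279.3, 229.4]
((603.75, 187.08518981933594), (47.24488830566406, 118.11421966552734), 63.96735763549805) bay [0.60507978 0.1846616 ] ang 63.849995771079506
21.7333 [ 0.17704914 -0.0222975  -0.43470543]
```

View pics/g_w.png

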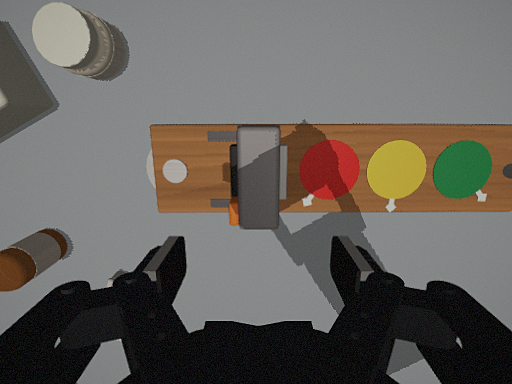

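```bash
python3 - <<'E'
from h import *
e=np.array([np.cos(ANG),np.sin(ANG)])
ctrl.grip(0.0)
s=tray(.035,-.045); g=tray(.08,-.045)
ctrl.move_pose([*s,.16],down(ANG)); ctrl.movel([*s,.054],vel=.15)
r=ctrl.movel([*g,.054],vel=.03,f_stop=16)
for _ in range(4):
    p=readout.current_tcp_pos();f=readout.current_force(); print(r,"tray x",(p[:2]-PIV)@e,"force along",np.array(f)[:2]@e); ctrl.wait(.15)
p,d=snapshot("top"); cv2.imwrite("pics/h_t.png",p)
ctrl.movel([*s,.054],vel=.08); ctrl.movel([*s,.2],vel=.25)
ctrl.grip(.08)
ctrl.move_pose([.45,.1,.3],down(-1.5))
p,d=snapshot("top"); cv2.imwrite("pics/h_t2.png",p)
p,d=snapshot("scene"); cv2.imwrite("pics/h_s2.png",p)
print(readout.current_time())
E
```

```text
True tray x 0.06143600848736102 force along -4.42919902358032
True tray x 0.061416880696232155 force along -4.25536744154535
True tray x 0.06144188986074629 force along -4.637759976901166
True tray x 0.06144261741007705 force along -4.492730153757068
28.5
```

View pics/h_t2.png

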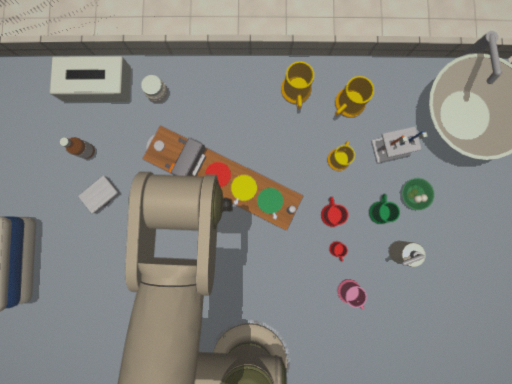

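```bash
python3 - <<'E'
from fit import *
ctrl.move_pose([.40,-.32,.34],down(-1.57))
p,d=snapshot("wrist");cal=get_calibration("wrist"); cv2.imwrite("pics/i_w.png",p); np.save("pics/i_w.npy",d); np.save("pics/i_w_cal.npy",cal,allow_pickle=True)
for k in("red","yellow","green"):
    for n,z in((k+"_mug_mid",.0425),(k+"_handle",.031)):
        for m in mark_of("wrist",n)[:4]: print(n,round(m["conf"],2),np.round(m["pixel"],1),at_z("wrist",m["pixel"],z,cal)[0][:2].round(4))
print(readout.current_time())
E
```

```text
red_mug_mid 0.73 [228.4 200.9] [ 0.3365 -0.2705]
red_mug_mid 0.73 [251.1 269.7] [ 0.2121 -0.3066]
red_mug_mid 0.68 [213.9 133.9] [ 0.4426 -0.2511]
red_handle 0.96 [210.1 100.8] [ 0.4911 -0.2454]
red_handle 0.93 [238.7 213.7] [ 0.3107 -0.2859]
red_handle 0.66 [265.5 288.9] [ 0.1664 -0.3323]
yellow_mug_mid 0.64 [225.1   5.1] [ 0.616  -0.2726]
green_mug_mid 0.68 [313.2 128.4] [ 0.4511 -0.4014]
green_handle 0.91 [319.   88.8] [ 0.5087 -0.4093]
30.4167
```

View pics/i_w.png

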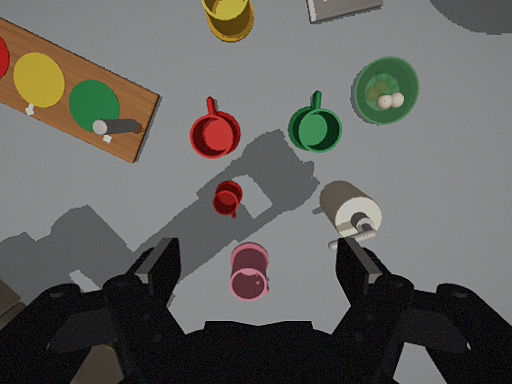

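```bash
cat >> fit.py <<'E'
from scipy.optimize import least_squares
C={'red':((0,110,40),(9,255,255)),'yellow':((18,110,40),(36,255,255)),'green':((55,80,25),(92,255,255))}
def mug(cam,img,d,cal,color,near,z0=0.,verbose=True):
    hsv=cv2.cvtColor(img,cv2.COLOR_BGR2HSV); lo,hi=C[color]; m=cv2.inRange(hsv,lo,hi)
    if color=='red': m|=cv2.inRange(hsv,(171,lo[1],lo[2]),(180,255,255))
    ys,xs=np.nonzero((m>0)&(d>0)); P=at_depth(cam,np.c_[xs,ys],d[ys,xs],cal)
    P=P[np.hypot(P[:,0]-near[0],P[:,1]-near[1])<.085]; P[:,2]-=z0
    rim=P[(P[:,2]>.081)&(P[:,2]<.09)]
    rr=least_squares(lambda c:np.hypot(rim[:,0]-c[0],rim[:,1]-c[1])-.0275,near,loss='soft_l1',f_scale=.002).x
    r=np.hypot(*(P[:,:2]-rr).T)
    h=P[(r>.041)&(r<.062)&(P[:,2]>.02)&(P[:,2]<.052)]
    v=h[:,:2]-rr; a=np.arctan2(v[:,1],v[:,0]); a0=np.arctan2(np.sin(a).sum(),np.cos(a).sum())
    if verbose: print(color,"c",rr.round(4),"rim",len(rim),"rim r",np.percentile(np.hypot(*(rim[:,:2]-rr).T),[5,50,95]).round(4),"handle ang",round(a0,3),"n",len(h),"rmax",r[P[:,2]>.015].max().round(4),"zmax",P[:,2].max().round(4))
    return rr,a0
E
python3 - <<'E'
from fit import *
p=cv2.imread("pics/i_w.png");d=np.load("pics/i_w.npy");cal=np.load("pics/i_w_cal.npy",allow_pickle=True).item()
mug("wrist",p,d,cal,"red",(.4426,-.2511)); mug("wrist",p,d,cal,"green",(.451,-.4014))
p=cv2.imread("pics/a_top.png");d=np.load("pics/a_top.npy");
for k,n in(("red",(.44,-.26)),("green",(.445,-.404)),("yellow",(.617,-.273))):mug("top",p,d,None,k,n)
p=cv2.imread("pics/a_scene.png");d=np.load("pics/a_scene.npy");
for k,n in(("red",(.44,-.26)),("green",(.445,-.404)),("yellow",(.617,-.273))):mug("scene",p,d,None,k,n)
E
```

```text
red c [ 0.441  -0.2532] rim 347 rim r [0.0261 0.0278 0.0293] handle ang 0.128 n 70 rmax 0.0559 zmax 0.0868
green c [ 0.4497 -0.4023] rim 365 rim r [0.0265 0.0281 0.0297] handle ang -0.048 n 78 rmax 0.0849 zmax 0.4402
red c [ 0.4427 -0.2539] rim 71 rim r [0.0262 0.0278 0.0295] handle ang 0.184 n 14 rmax 0.0874 zmax 0.0914
green c [ 0.4509 -0.4023] rim 90 rim r [0.0264 0.0281 0.0304] handle ang -0.054 n 19 rmax 0.0837 zmax 0.0893
yellow c [ 0.6146 -0.2764] rim 79 rim r [0.0261 0.0278 0.0299] handle ang -0.399 n 12 rmax 0.0534 zmax 0.09
red c [ 0.4451 -0.2562] rim 41 rim r [0.025  0.0279 0.0344] handle ang 0.152 n 17 rmax 0.0901 zmax 0.0881
green c [ 0.451 -0.406] rim 47 rim r [0.0245 0.0277 0.0312] handle ang -0.023 n 15 rmax 0.0581 zmax 0.0908
yellow c [ 0.6187 -0.2792] rim 62 rim r [0.0245 0.0281 0.0329] handle ang -0.37 n 17 rmax 0.054 zmax 0.0869
```

```bash
python3 - <<'E'
from fit import *
cal=np.load("pics/g_w_cal.npy",allow_pickle=True).item(); p=cv2.imread("pics/g_w.png")
hsv=cv2.cvtColor(p,cv2.COLOR_BGR2HSV)
m=((hsv[...,1]<45)&(hsv[...,2]>165)).astype(np.uint8)
n,l,st,ce=cv2.connectedComponentsWithStats(m)
for i in range(1,n):
    if st[i,4]<15: continue
    ys,xs=np.nonzero(l==i); P=at_z("wrist",np.c_[xs,ys],.02,cal)[:,:2]
    for k,x in(("red",.205),("yellow",.295),("green",.385)):
        v=P-tray(x,0); r=np.hypot(*v.T)
        if .03<np.median(r)<.06:
            u=v.mean(0); a=np.arctan2(u[1],u[0]); tip=v[r>r.max()-.004].mean(0)
            print(k,st[i,4],"r",r.min().round(3),r.max().round(3),"ang world",a.round(3),"tip ang",np.arctan2(tip[1],tip[0]).round(3),"rel",((a-ANG+np.pi)%(2*np.pi)-np.pi).round(3))
E
```

```text
green 74 r 0.04 0.057 ang world -2.896 tip ang -2.887 rel -0.869
red 79 r 0.043 0.06 ang world 2.115 tip ang 2.111 rel -2.141
yellow 77 r 0.042 0.059 ang world 2.629 tip ang 2.629 rel -1.627
```

```bash
cat > act.py <<'E'
from fit import *
Zg=.046
def pick(c,g):
    ctrl.grip(.083)
    ctrl.move_pose([*c,.20],down(g)); ctrl.movel([*c,.11],vel=.25)
    hit=ctrl.movel([*c,Zg],vel=.1,f_stop=8)
    print("hit",hit,readout.current_tcp_pos())
    ctrl.grip(.045,grip_force=50); w=readout.current_grip_width(); print("width",w)
    ctrl.movel([*c,.22],vel=.25); print("width",readout.current_grip_width(),readout.current_force()); return w
def place(c,p):
    ctrl.move_pose([*c,.22],down(p)); ctrl.movel([*c,.10],vel=.25)
    hit=ctrl.movel([*c,Zg+.014],vel=.04,f_stop=4); print("hit",hit,readout.current_tcp_pos(),yaw())
    ctrl.grip(.078); ctrl.wait(.1); q=readout.current_tcp_pos()
    ctrl.movel([q[0],q[1],.10],vel=.12); ctrl.movel([q[0],q[1],.22],vel=.25)
E
python3 - <<'E'
from act import *
h=.14; arr=2.127; p=-.456; g=p-(arr-h)
pick((.4415,-.2535),g)
pp,d=snapshot("wrist"); cv2.imwrite("pics/j_w.png",pp)
print(readout.current_time())
E
```

```text
hit False [ 0.44189488 -0.25383303  0.0467634 ]
width 0.059161684690409486
width 0.05849159053025821 [-0.35594047 -0.33605659 -2.71846502]
34.1417
```

View pics/j_w.png

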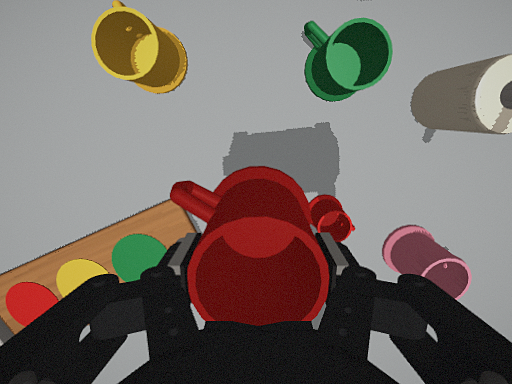

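```bash
python3 - <<'E'
from act import *
place(tray(.205,0),-.456)
c=tray(.25,-.0); ctrl.move_pose([c[0]-.10,c[1],.32],down(-1.57))
p,d=snapshot("wrist");cal=get_calibration("wrist"); cv2.imwrite("pics/k_w.png",p)
rr,a=mug("wrist",p,d,cal,"red",tray(.205,0),z0=.02); print("err",rr-tray(.205,0),a,"arrow 2.127")
W=[]
for k,x in(("yellow",.295),("green",.385)):
    v=proj("wrist",[*tray(x,0),.02],cal)[0]; cc,n=blob(p,*S[k],v,40); w=at_z("wrist",cc,.02,cal)[0][:2]; print(k,n,w,tray(x,0))
p,d=snapshot("top"); cv2.imwrite("pics/k_t.png",p)
for k,n in(("green",(.4505,-.4025)),("yellow",(.6155,-.277))):mug("top",p,d,None,k,n)
print(readout.current_time())
E
```

```text
hit True [0.56359686 0.10014229 0.06683784] -0.4559267562418644
red c [0.5632 0.101 ] rim 541 rim r [0.0259 0.0276 0.0294] handle ang 2.169 n 89 rmax 0.0561 zmax 0.0864
err [-0.00050063  0.00074817] 2.168875963924995 arrow 2.127
yellow 2339 [0.52520318 0.02030147] [0.52398679 0.01949523]
green 2129 [ 0.48565774 -0.06039685] [ 0.48432174 -0.06129266]
green c [ 0.4511 -0.4021] rim 90 rim r [0.026 0.028 0.03 ] handle ang -0.06 n 19 rmax 0.0849 zmax 0.0892
yellow c [ 0.6147 -0.2765] rim 76 rim r [0.0261 0.0279 0.0298] handle ang -0.398 n 12 rmax 0.052 zmax 0.0893
39.5167
```

View pics/k_w.png

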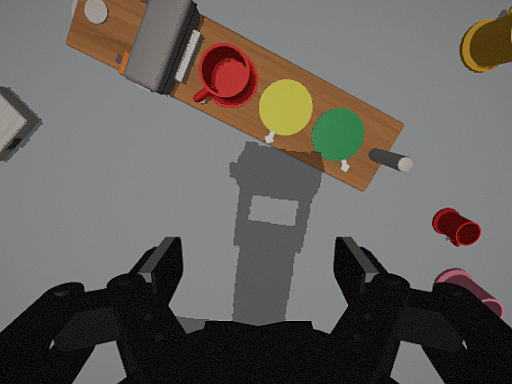

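View pics/k_t.png

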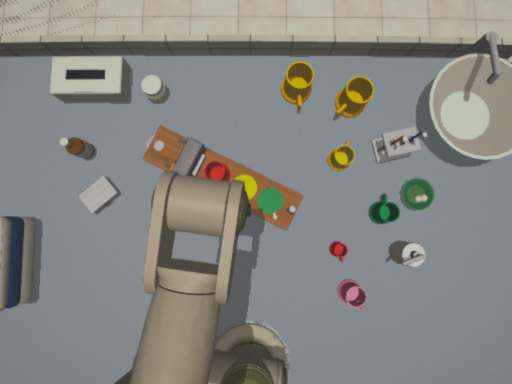

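```bash
python3 - <<'E'
from act import *
cal=np.load("pics/i_w_cal.npy",allow_pickle=True).item(); print("cam at",ray("wrist",(0,0),cal)[0],"tcp .40 -.32 .34")
ctrl.move_pose([.48,-.27,.32],down(-1.57))
p,d=snapshot("wrist");cal=get_calibration("wrist"); cv2.imwrite("pics/l_w.png",p)
mug("wrist",p,d,cal,"yellow",(.615,-.277))
for g in(-3.14,-3.0,2.0): print(g,ctrl.ik([.616,-.277,.046],down(g)))
E
```

```text
cam at [ 0.46734132 -0.31822754  0.48196946] tcp .40 -.32 .34
yellow c [ 0.6153 -0.2751] rim 465 rim r [0.0263 0.028  0.0295] handle ang -0.423 n 72 rmax 0.0549 zmax 0.0873
-3.14 [-5.97440768e-01  7.60073984e-01  1.15677891e+00 -4.44089210e-16
  1.22473976e+00  2.54255923e+00]
-3.0 [-5.97440768e-01  7.60073984e-01  1.15677891e+00 -4.44089210e-16
  1.22473976e+00  2.40255923e+00]
2.0 [-5.97440768e-01  7.60073984e-01  1.15677891e+00 -4.44089210e-16
  1.22473976e+00 -2.59744077e+00]
```

View pics/l_w.png

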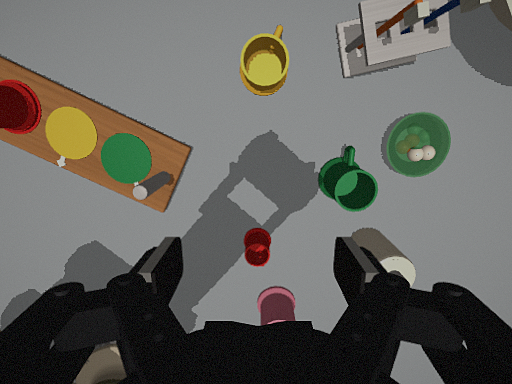

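```bash
python3 - <<'E'
from act import *
h=-.41; arr=2.658; p=-.1; g=p-(arr-h)
pick((.6152,-.2757),g)
place(tray(.295,0)+[.0005,.0004],p)
c=tray(.25,-.0); ctrl.move_pose([c[0]-.10,c[1]-.03,.32],down(-1.57))
p,d=snapshot("wrist");cal=get_calibration("wrist"); cv2.imwrite("pics/m_w.png",p)
mug("wrist",p,d,cal,"red",tray(.205,0),z0=.02); print(tray(.205,0))
mug("wrist",p,d,cal,"yellow",tray(.295,0),z0=.02); print(tray(.295,0))
p,d=snapshot("top"); cv2.imwrite("pics/m_t.png",p)
mug("top",p,d,None,"green",(.4505,-.4025))
print(readout.current_time())
E
```

```text
hit False [ 0.61560998 -0.27598338  0.04688382]
width 0.05915540623838794
width 0.058819938091593325 [ 0.15570433  0.58352071 -2.75778243]
hit True [0.52453905 0.01976143 0.06701782] -0.09998850051620725
red c [0.5634 0.1005] rim 563 rim r [0.0262 0.0279 0.0297] handle ang 2.165 n 99 rmax 0.0567 zmax 0.0873
[0.56365184 0.10028313]
yellow c [0.5241 0.0219] rim 485 rim r [0.0265 0.0282 0.0298] handle ang 2.661 n 58 rmax 0.0548 zmax 0.0866
[0.52398679 0.01949523]
green c [ 0.4188 -0.3863] rim 87 rim r [0.0264 0.0282 0.0301] handle ang -0.065 n 16 rmax 0.1183 zmax 0.0909
51.6417
```

View pics/m_w.png

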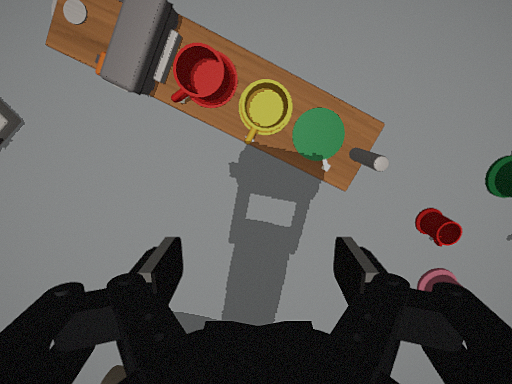

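View pics/m_t.png

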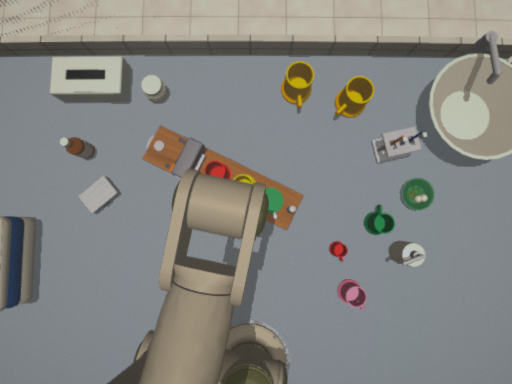

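```bash
python3 - <<'E'
from act import *
ctrl.move_pose([.34,-.36,.34],down(-1.57))
p,d=snapshot("wrist");cal=get_calibration("wrist"); cv2.imwrite("pics/n_w.png",p)
mug("wrist",p,d,cal,"green",(.419,-.386))
ys,xs=np.mgrid[0:384:2,0:512:2].reshape(2,-1); k=d[ys,xs]>0; xs,ys=xs[k],ys[k]
P=at_depth("wrist",np.c_[xs,ys],d[ys,xs],cal); s=P[(np.hypot(P[:,0]-.34,P[:,1]+.46)<.08)&(P[:,2]>.05)&(P[:,2]<.22)&(P[:,1]<-.42)]
print("dispenser",s.min(0),s.max(0))
print(readout.current_time())
E
```

```text
green c [ 0.4172 -0.3865] rim 370 rim r [0.0265 0.0281 0.0297] handle ang -0.066 n 59 rmax 0.0831 zmax 0.4398
dispenser [ 0.29714274 -0.4909022   0.05020258] [ 0.36352405 -0.42018976  0.16385309]
53.1917
```

View pics/n_w.png

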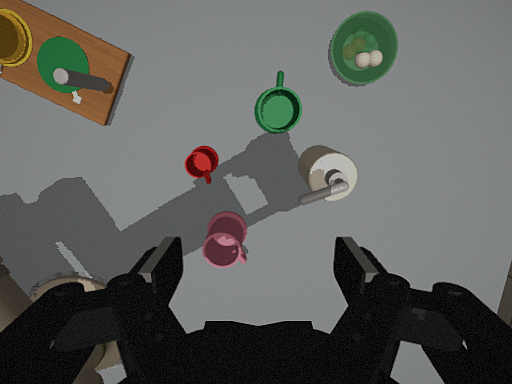

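```bash
python3 - <<'E'
from act import *
h=-.06; arr=-2.88+2*np.pi; p=2.5; g=p-(arr-h)
t=tray(.385,0)+[.0005,.0003]
print(ctrl.ik([*t,.06],down(p)))
pick((.4177,-.3865),g)
place(t,p)
c=tray(.30,-.0); ctrl.move_pose([c[0]-.12,c[1]-.0,.32],down(-1.57))
p,d=snapshot("wrist");cal=get_calibration("wrist"); cv2.imwrite("pics/o_w.png",p)
for k,x in(("red",.205),("yellow",.295),("green",.385)):
    rr,a=mug("wrist",p,d,cal,k,tray(x,0),z0=.02); print("err",rr-tray(x,0))
print(readout.current_time())
p,d=snapshot("scene"); cv2.imwrite("pics/o_s.png",p)
E
```

```text
[-3.67988356e-01  4.82954543e-01  1.71056513e+00 -4.44089210e-16
  9.48072976e-01 -2.86798836e+00]
hit False [ 0.41801095 -0.38691932  0.04682453]
width 0.05853956876206754
width 0.058758693731597554 [-0.53515046  0.02358892 -1.89576644]
hit True [ 0.4851864  -0.06116038  0.06683063] 2.5000987709221354
red c [0.5633 0.1005] rim 637 rim r [0.0263 0.0281 0.0299] handle ang 2.171 n 128 rmax 0.061 zmax 0.0866
err [-0.00035908  0.00018565]
yellow c [0.5241 0.0214] rim 512 rim r [0.0262 0.0279 0.0295] handle ang 2.662 n 75 rmax 0.0814 zmax 0.0864
err [8.40132916e-05 1.86177851e-03]
green c [ 0.4854 -0.0587] rim 482 rim r [0.0265 0.0281 0.0298] handle ang -2.914 n 77 rmax 0.0854 zmax 0.3881
err [0.00104795 0.00262526]
65.4833
```

View pics/o_w.png

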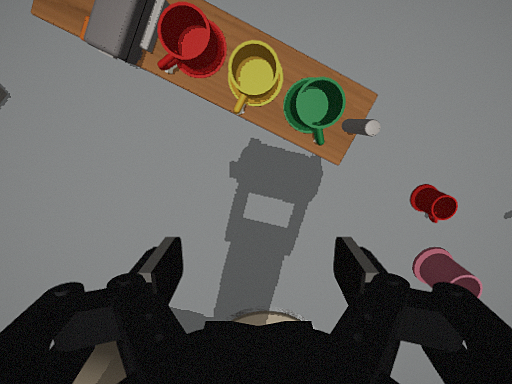

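View pics/o_s.png

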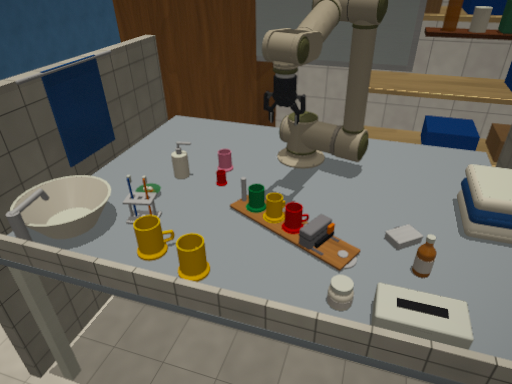

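```bash
cat > push.py <<'E'
from act import *
ctrl.grip(0.0)
Z=.085
s=tray(.45,-.06); print(s)
ctrl.move_pose([*s,.2],down(ANG)); ctrl.movel([*s,Z],vel=.15,f_stop=10)
s=tray(.45,-.026); ctrl.movel([*s,Z],vel=.08,f_stop=10); print(readout.current_tcp_pos(),readout.current_force())
def go(a0,a1,n,v,f=14):
    for a in np.linspace(a0,a1,n+1)[1:]:
        q=tray(.45,-.0215,ang=a)
        r=ctrl.movel([*q,Z],vel=v,ori=down(a),f_stop=f)
        fo=np.array(readout.current_force()); ya=np.array([-np.sin(a),np.cos(a)]); print(round(a,3),r,"F y,x",(fo[:2]@ya).round(2),(fo[0]*np.cos(a)+fo[1]*np.sin(a)).round(2),(np.array(readout.current_tcp_pos())[:2]-q).round(4))
        if r: return a
E
python3 - <<'E'
from push import *
go(ANG,ANG+.12,2,.05)
p,d=snapshot("scene"); cv2.imwrite("pics/p_s.png",cv2.resize(p[140:290,200:390],None,fx=4,fy=4))
print(readout.current_time())
E
```

```text
[ 0.40181617 -0.09319611]
[ 0.43203426 -0.10798806  0.08500177] [-0.6018596  -0.07756531  0.18535523]
-1.967 False F y,x -0.06 0.25 [ 0.0003 -0.0002]
-1.907 False F y,x 0.3 -0.52 [ 0.0004 -0.0002]
69.9583
```

View pics/p_s.png

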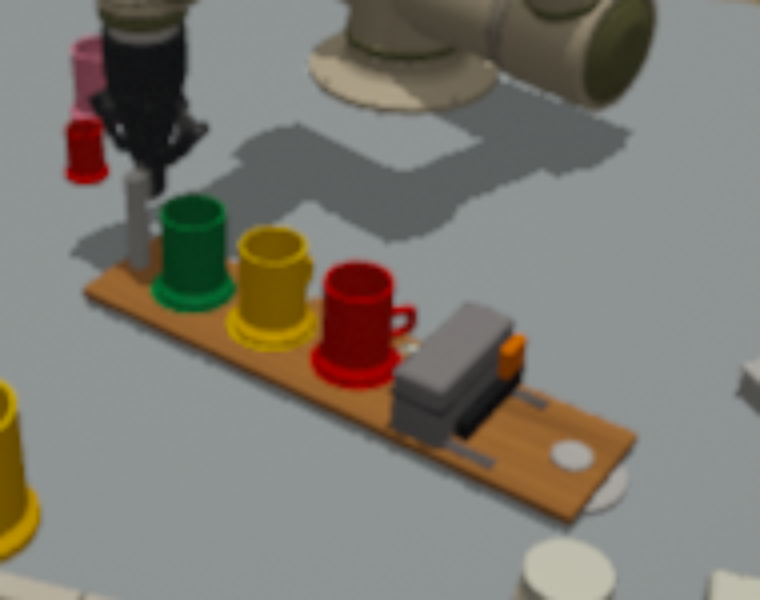

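```bash
cat > th.py <<'E'
from fit import *
def theta(tag):
    p,d=snapshot("top"); cv2.imwrite(f"pics/{tag}_t.png",p)
    out=[]
    for k,x in(("red",.205),("yellow",.295),("green",.385)):
        hsv=cv2.cvtColor(p,cv2.COLOR_BGR2HSV); lo,hi=C[k]; m=cv2.inRange(hsv,lo,hi)
        if k=='red': m|=cv2.inRange(hsv,(171,lo[1],lo[2]),(180,255,255))
        ys,xs=np.nonzero((m>0)&(d>0)); P=at_depth("top",np.c_[xs,ys],d[ys,xs])
        R=np.hypot(*(P[:,:2]-PIV).T); P=P[(abs(P[:,2]-.105)<.005)&(abs(R-x)<.045)&(P[:,0]>.4)]
        if len(P)<20: continue
        c=np.median(P[:,:2],0); c=least_squares(lambda c:np.hypot(P[:,0]-c[0],P[:,1]-c[1])-.0275,c,loss='soft_l1',f_scale=.002).x
        v=c-PIV; out.append((k,np.hypot(*v).round(4),np.arctan2(v[1],v[0]).round(4)))
    return out
E
python3 - <<'E'
from th import *
print(theta("q")); print(ANG)
E
```

```text
[('red', np.float64(0.2049), np.float64(-1.901)), ('yellow', np.float64(0.2935), np.float64(-1.9047)), ('green', np.float64(0.3823), np.float64(-1.9064))]
-2.0272
```

View pics/q_t.png

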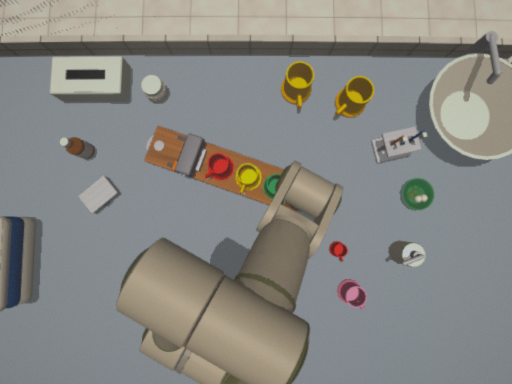

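```bash
python3 - <<'E'
from th import *
import re
src=open("push.py").read(); src=src[src.index("def go"):]; from act import *
Z=.085
exec(src)
go(-1.907,-1.607,6,.06)
print(theta("r"))
go(-1.607,-1.557,5,.025,f=9)
print(theta("r2"),readout.current_time(),readout.current_force())
E
```

```text
-1.857 False F y,x 0.41 0.07 [ 0.0003 -0.0002]
-1.807 False F y,x -0.3 1.29 [ 0.0002 -0.0001]
-1.757 False F y,x -0.51 0.71 [ 0.0002 -0.0001]
-1.707 False F y,x 0.15 0.57 [ 0.0002 -0.0001]
-1.657 False F y,x 1.18 -0.13 [ 0.0002 -0.0001]
-1.607 False F y,x 0.03 -0.11 [ 0.0001 -0.    ]
[('red', np.float64(0.2047), np.float64(-1.6112)), ('yellow', np.float64(0.294), np.float64(-1.6094)), ('green', np.float64(0.3835), np.float64(-1.6115))]
-1.597 False F y,x -0.74 -0.92 [ 0.0001 -0.    ]
-1.587 False F y,x -0.47 -0.18 [ 0.0004 -0.    ]
-1.577 False F y,x -0.33 0.05 [ 0.0004 -0.    ]
-1.567 False F y,x 0.37 0.21 [ 0.0004 -0.    ]
-1.557 False F y,x -0.72 0.57 [ 0.0004 -0.    ]
[('red', np.float64(0.2051), np.float64(-1.5645)), ('yellow', np.float64(0.2937), np.float64(-1.5606)), ('green', np.float64(0.3829), np.float64(-1.5632))] 74.925 [0.18730106 0.08201524 0.02760616]
```

View pics/r2_t.png

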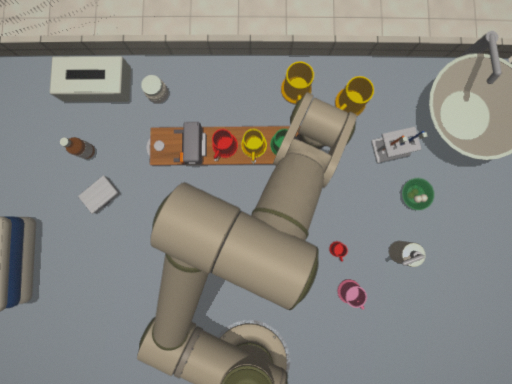

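```bash
python3 - <<'E'
from th import *
src=open("push.py").read(); src=src[src.index("def go"):]
Z=.085
exec(src)
print(go(-1.557,-1.437,6,.025,f=11))
print(theta("s"),readout.current_time(),readout.current_force())
E
```

```text
-1.537 False F y,x -0.43 -0.62 [0.0005 0.    ]
-1.517 True F y,x -1.28 0.06 [-0.005   0.0001]
-1.517
[('red', np.float64(0.2051), np.float64(-1.5367)), ('yellow', np.float64(0.2936), np.float64(-1.533)), ('green', np.float64(0.3824), np.float64(-1.5356))] 75.7833 [-0.83573412 -0.07543892  0.7411517 ]
```

```bash
python3 - <<'E'
from th import *
src=open("push.py").read(); src=src[src.index("def go"):]
Z=.085
exec(src)
print(go(-1.525,-1.485,2,.02,f=18)); print(readout.current_tcp_pos())
print(theta("t"))
A=-1.533
for y in(-.05,-.09): ctrl.movel([*tray(.45,y,ang=A),Z],vel=.08)
ctrl.movel([*tray(.45,-.09,ang=A),.3],vel=.2)
c=tray(.25,0,ang=A); ctrl.move_pose([c[0]-.13,c[1]-.02,.33],down(-1.57))
p,d=snapshot("wrist");cal=get_calibration("wrist"); cv2.imwrite("pics/u_w.png",p)
for k,x in(("red",.205),("yellow",.295),("green",.385)):
    rr,a=mug("wrist",p,d,cal,k,tray(x,0,ang=A),z0=.02); print("err",rr-tray(x,0,ang=A),"rel ang",((a-A+np.pi)%(2*np.pi)-np.pi).round(3))
p,d=snapshot("scene"); cv2.imwrite("pics/u_s.png",p)
print(theta("u"),readout.current_time())
E
```

```text
-1.505 True F y,x -1.82 0.24 [-0.0106  0.0002]
-1.505
[ 0.65149604 -0.16597567  0.08364364]
[('red', np.float64(0.2052), np.float64(-1.5362)), ('yellow', np.float64(0.2936), np.float64(-1.5334)), ('green', np.float64(0.3825), np.float64(-1.5355))]
red c [0.662  0.0795] rim 534 rim r [0.0263 0.028  0.0298] handle ang 2.662 n 92 rmax 0.0569 zmax 0.0863
err [2.33874036e-04 6.89715493e-05] rel ang -2.088
yellow c [ 0.6649 -0.0083] rim 508 rim r [0.0263 0.028  0.0297] handle ang -3.137 n 69 rmax 0.0865 zmax 0.087
err [-0.00027647  0.00216368] rel ang -1.604
green c [ 0.6684 -0.0977] rim 512 rim r [0.0261 0.0278 0.0294] handle ang -2.423 n 100 rmax 0.0552 zmax 0.0862
err [-0.00018205  0.00268104] rel ang -0.89
[('green', np.float64(0.3831), np.float64(-1.5364))] 79.475
```

View pics/u_w.png

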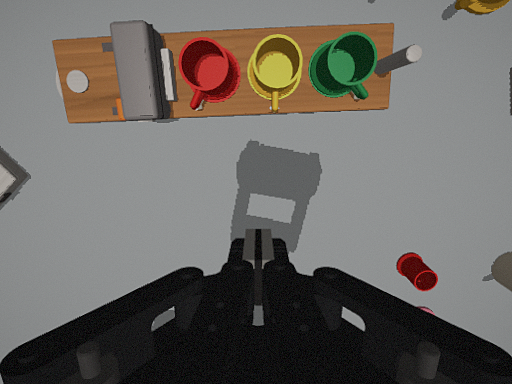

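View pics/u_s.png

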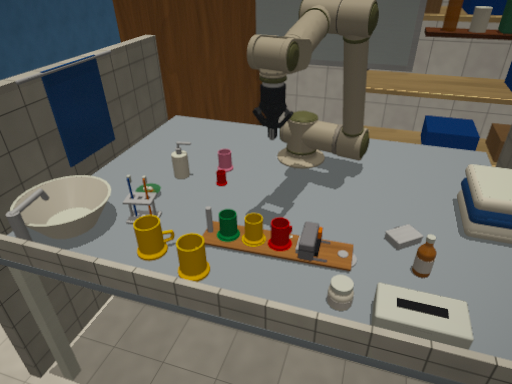

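```bash
python3 - <<'E'
from act import *
A=-1.535
c=tray(.11,0,ang=A); ctrl.move_pose([c[0]-.10,c[1],.30],down(A))
p,d=snapshot("wrist");cal=get_calibration("wrist"); cv2.imwrite("pics/v_w.png",p)
r=cut_out("wrist","case_mid"); m=r[0]["region"]; ys,xs=np.nonzero(m); P=at_depth("wrist",np.c_[xs,ys],d[ys,xs],cal); t=P[abs(P[:,2]-.084)<.006]
print(cv2.minAreaRect((t[:,:2]*1000).astype(np.float32)),c,np.degrees(A)%90,readout.current_time())
E
```

```text
((656.423095703125, 174.49337768554688), (118.58654022216797, 47.75983810424805), 2.392508029937744) [0.65793676 0.17437047] 2.050978447418643 80.275
```

View pics/v_w.png

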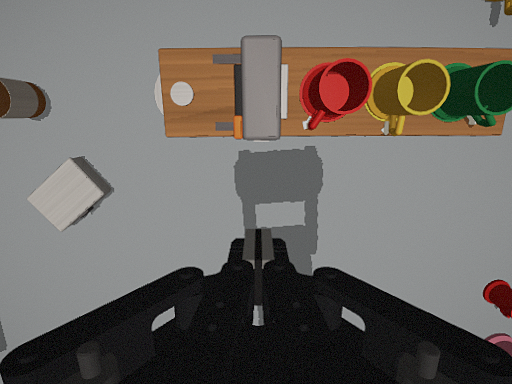

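The case is clamped and square, about 2 mm from the bay point; the jaw touches it and the mugs stand on their coasters. I'm handing the job in.

```bash
python3 - <<'E'
from h import *
job.job_done(); print(readout.current_time())
E
```

```text
the job is handed in; nothing more can be done
the job is handed in; nothing more can be done
```

The job is done and handed in at about 80 s of the 210 s allowed. My last checks were all within the limits, but no verdict is reported.

- **Case:** I stood it in the bay and pushed the jaw up until a 16 N force stop tripped. At the last look it was about 2 mm from the bay point and square to within 0.01 rad. An earlier second push stopped at once with almost no force, so I backed off and did a full push again.
- **Mugs:** All three were there, and I set each on its own coaster. They are about 0.3 mm (red), 2.2 mm (yellow) and 2.7 mm (green) from centre, with handles within roughly 0.05 rad of the arrows. The green mug was knocked about 4 cm while I was moving the yellow one, so I found it again before picking it up.
- **Tray:** I pushed it home by the post at about 0.06 m/s or less. It did not stop at the −1.571 rad heading I expected; it went on to −1.535 rad. An 18 N press there moved it no further, so I take that as the built-in stop.
- **Other things:** I saw no sign that the toothbrush stand, pebble dish or pin box moved, and the gripper was clear of everything at hand-in.

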